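Clamp a glued panel in the craft-room press

TASK

Push the freshly glued wooden panel gently along the bed of the little bench press until its far end is fully home against the back stop. Then reach into the guard ring on top of the press and turn the knob clockwise (seen from above) until the platen bears firmly on the panel, so that the bed carries about 20 newtons and never over 40, and let go, leaving it clamped. Do not bear hard on the guard ring and leave the bottle, the jar and the cup where they stand.

Things in the scene. Friction and masses are not known exactly. Their poses are not given: they have to be found in the camera images.
- press: Fixed grey iron bench press. Origin: on the table (z = 0) under the vertical knob axis; x points from the open front (robot side) to the column at the back, z up. All heights given below as z are over the table. Foot plate 262 x 150 x 22 mm, x = -171 to +91 mm. Column x = +45 to +80 mm, 110 mm wide, up to the head.
- head_top (a point): On the knob axis, top of the press head, z = 102 mm. The head is 130 x 100 mm (press x = -50 to +80 mm), 14 mm thick. Under it, centred on the knob axis, hangs a spring-loaded square steel platen 80 x 80 x 8 mm (8 N per mm of squeeze); how high it starts is not measured: its lower face is 6 to 14 mm above the panel's top.
- guides (a point): Midway between the tops of two steel side guides, z = 46 mm: press x = -100 to +45 mm, inner faces at y = +-47.5 mm; they keep the 90 mm wide panel straight.
- back_stop (a point): Middle of the column's front face, the back stop for the panel: press frame x = +45, y = 0, z = 40 mm. Axes as the press.
- bed: Fixed wooden packing board 240 x 92 x 12 mm on the foot plate, on which the panel lies; origin at the centre of its underside, its top 12 mm above that. Its height varies between starts by +-2 mm. The force it carries is the clamping force plus the panel's weight (2 to 4 N).
- panel: Loose glued two-layer wooden panel, 180 (x) x 90 (y) x 18 mm (z), 0.2 to 0.4 kg, lying on the bed part-way in, 18 to 45 mm short of the stop. Origin at the centre of its underside; x as the press. Home, it still sticks out 85 mm in front of the head. It slides with 1 to 5 N, sticking a little at first; pushing it with more than 30 N is too hard.
- panel_near (a point): Centre of the panel's near end face (the one to push on, facing the robot): panel frame x = -90 mm, z = 9 mm.
- panel_far (a point): Centre of the panel's far end face: panel frame x = +90 mm, z = 9 mm. It meets the back stop when home.
- guard: Fixed grey iron guard ring on the head around the knob, inner radius 40, outer 46 mm, from the head's top (z = 102 mm) up to z = 136 mm; origin at its centre on the head's top. Its rim stands 2 mm above the knob's top. Up to 20 N on it is allowed.
- knob_grip (a point): On the knob axis, at the height to grip, z = 128 mm. Black knob: disc of 44 mm diameter (top at z = 108 mm) with an upright bar 44 mm long, 14 mm thick, z = 108 to 134 mm. The point turns with the knob: x along the bar, y across it (grip across y), z up. Clockwise from above lowers the platen, 8 mm per rad; 0.7 to 1.8 rad bring it to the panel.
- knob_foot (a point): Fixed, on the knob axis at the knob's foot, z = 102 mm; axes as the press. Feel of the knob: it turns freely against a steady friction of 0.20 N m, which also holds the clamp when let go (held still, the felt torque may drop by up to twice that). After touch, each newton of clamping adds 0.008 N m: 0.5 N m per rad over free turning, 0.16 N m more at 20 N.
- bottle: Bystander: yellow paint bottle with black cap, 64 mm diameter, 170 mm tall, origin at the centre of its underside.
- jar: Bystander: white jar, 60 mm diameter, 90 mm tall, origin at the centre of its underside.
- cup: Bystander: orange plastic cup, 68 mm rim diameter, 85 mm tall, origin at the centre of its underside.
Mind the look-alikes: they are no part of the job. There is more than one size of the panel; the job needs the middle-sized.

How it is judged:
On the way, in this order (a step that is already met when the one before it is completed fails the run):
1. the panel's far end is home against the back stop (within 3 mm) (x of panel_far in the frame of back_stop above -0.003 m), for 0.2 s.
2. the press clamps the panel on its bed: the bed carries at least 14 N, the fingers off the panel (contact force between panel and bed above 14 N and contact force between the fingers and panel below 0.5 N), for 0.3 s.
At the end, for the whole second after the job is handed in: The panel's far end is within 3 mm of the back stop, the panel is at rest and clamped by the platen so that the bed carries 14 to 40 N (x of panel_far in the frame of back_stop above -0.003 m and contact force between panel and bed between 14 and 40 N and linear speed of panel below 0.01 m/s); the robot touches nothing.
It fails at once if the clamp was over-tightened: the bed carried more than 40 N (contact force between panel and bed above 40 N).
It fails at once if the fingers pushed the panel with more than 30 N (contact force between the fingers and panel above 30 N).
It fails at once if the robot bore on the guard ring with more than 20 N (contact force between any of the fingers, the arm and guard above 20 N).
It fails at once if a bystander was moved more than 20 mm (distance of any of bottle, jar, cup from where it was at the start of the episode above 0.02 m).
It also fails if it takes over 72 s, if anything falls off the work surface, if the arm or the gripper's body presses on something with over 40 N, if the wrist force passes 120 N, or if a joint passes its speed limit or range.

ROBOT

A 7-joint arm with a two-finger parallel gripper is mounted at the origin on the work surface. World frame = base frame: x ahead of the robot, y to its left, z up, the work surface at z = 0. Lengths are in m, angles in rad, forces in N, time in s.
With the tool pointing down it reaches from about 0.35 to 0.9 m from the base axis. Payload 7.2 kg.
Tool frame: the origin (TCP) lies on the centre line of the jaws, within the pads' length; the fingertips stand 8 mm ahead of it and the grasp point (between the pads) lies 11 mm behind it; z points along the fingers, y is the line along which they close (so a half turn about z gives the same grasp; the last joint's range is limited). The gripper opens to 88 mm and grips with 3 to 60 N. Pads are 20 mm wide; open, the fingers measure 115 mm over their backs; the gripper's body (75 mm by 178 mm) begins 61 mm behind the grasp point.
Start: joints at [-1.193, 0.411, -0.013, 1.596, 0.006, 1.134, -0.082], TCP at [0.269, 0.564, 0.231] pointing down, gripper open.
Joint ranges: [-2.95, 2.95], [-0.29, 1.99], [-1.47, 1.44], [0.14, 2.54], [-1.03, 4.17], [0.13, 1.85], [-2.86, 2.86]. Speed limits (rad/s): [2.39, 2.39, 3.01, 3.01, 3.14, 3.14, 3.14].

INTERFACE

Orientations are given as a 3x3 rotation matrix whose columns are the frame's x, y, z axes.
In Python, from station import readout, vision, ticket gives the robot as it stands.
- The arm moves only by the tool carry_out, never from a script. Its argument "plan" is a list of rows, each an object of numbers: "dx", "dy", "dz": the shift along the world's x, y, z in mm; "ax", "ay", "az": the turn, a rotation vector about the world's x, y, z in rad. A call has 1 to 12 rows; each row shifts and turns the commanded pose from where the row before left it; what a row does not reach is not made up. A row lasts 1/12 s, in which the tool goes at most 41.7 mm and 7.16 degrees, less where a joint would pass 70% of its speed; a pose out of reach is approached as far as the arm can. A call with a gripper value outside its range is refused whole. "grip" is the gripper's target within -1 to 1 (fully open at 1, half-way at 0, shut at -1), set as the call begins (left out, the last holds). The fingers move at their own pace and stop on an object; "squeeze" is the grip in N (left out, the last holds). Time passes only in rows, so rows that do not move let the fingers close. It gives the time, the measured TCP pose, the force, the opening and the grip force at its end, in the units of the state.
- readout.state(): the state, without advancing time (a new reading comes with each control period).
- vision.camera(name): name is "scene" or "side" or "wrist"; returns a dict with "frame" (400x640x3 uint8, red, green, blue), "z_map" (400x640 float32, m along the optical axis (not along the pixel's ray), 0 where there is no reading), "K" (3x3 intrinsics, pixels), "k1" (the pictures are not rectified: a ray, as slopes to the right and down, at radius r is drawn at 1 + k1 r^2 times it, then the intrinsics apply), "R" (3x3) and "t" (3): a world point X has camera coordinates R X + t. Camera axes: x right, y down, z forward; pixel columns grow to the right and rows downward; lengths in m; the calibration is good to about 2 mm. A picture is of the moment at which its call begins.
- ticket.finish_job(): hands the job in; it is judged then, once.
The state is a dict: "clock": time; "joints": joint angles; "dq": joint speeds; "tau": joint torques, N m; "tool_pos": TCP position; "eef_rot": TCP orientation; "force": force on the tool from outside, world axes, zero at the start; "torque": the same for the moment, N m; "finger_gap": opening from 0.0 (shut) to 1.0 (fully open); "gripper_force": force on a finger pad.
Only numpy, scipy, OpenCV 4.12 (cv2) and the standard library are available. Lean on these libraries where they do the work, as an engineer would, in place of code of your own. Each camera call takes 0.05 s, during which the arm holds its last target. There are 200 camera calls.

## Working session

There is one attempt and no reset: what is moved stays moved. The work goes in short steps, Python scripts to look and compute and a tool call to move; the robot and the scene stay as the last step left them, time stands still between calls to the robot, and variables do not carry over. Pictures are saved under pics/ and viewed, at most 10 in all, crops included, and the job is handed in when it is done.

Besides the shell and the picture viewer there is one more tool, called after ">>>" as name(argument=value, ...), one argument or row to a line, values as JSON. carry_out: Moves the arm, as the interface text tells. Its arguments: {"type":"object","properties":{"plan":{"type":"array"},"grip":{"type":"number"},"squeeze":{"type":"number"}},"required":["plan"]}

```bash
mkdir -p pics
cat > h.py <<'E'
import numpy as np, cv2
from station import readout, vision, ticket
def cam(n,save=None):
    c=vision.camera(n)
    if save: cv2.imwrite('pics/'+save,c['frame'][:,:,::-1])
    np.savez('/tmp/'+n+'.npz',**c); return c
def load(n): return dict(np.load('/tmp/'+n+'.npz'))
def und(c,uv):
    uv=np.atleast_2d(np.float64(uv)).reshape(-1,1,2)
    return cv2.undistortPoints(uv,np.array(c['K'],float),np.array([float(c['k1']),0,0,0,0])).reshape(-1,2)
def plane(c,uv,z):
    d=np.c_[und(c,uv),np.ones(len(np.atleast_2d(uv)))]@c['R']; o=-c['R'].T@c['t']
    return o+d*((z-o[2])/d[:,2])[:,None]
def cloud(c):
    h,w=c['z_map'].shape; v,u=np.mgrid[:h,:w]
    n=und(c,np.c_[u.ravel(),v.ravel()].astype(float)); Z=c['z_map'].ravel()[:,None]
    P=(np.c_[n,np.ones(len(n))]*Z-c['t'])@c['R']; P[Z[:,0]==0]=np.nan
    return P.reshape(h,w,3)
def proj(c,X):
    p=np.atleast_2d(X)@c['R'].T+c['t']; s=p[:,:2]/p[:,2:]; s=s*(1+c['k1']*(s**2).sum(1,keepdims=True))
    return s@np.diag([c['K'][0,0],c['K'][1,1]])+c['K'][:2,2]
E
python3 - <<'E'
from h import *
a=cam('scene');b=cam('side')
cv2.imwrite('pics/a.png',a['frame'][:,:,::-1]);cv2.imwrite('pics/b.png',b['frame'][:,:,::-1])
s=readout.state();print(s['tool_pos'],s['eef_rot'],s['force'],s['torque'],s['finger_gap'])
for c in(a,b):print(-c['R'].T@c['t'],c['K'][0,0],c['k1'])
E
```

```text
[0.26933229 0.56349315 0.22989169] [[-9.02263354e-01  4.31185050e-01 -5.41523949e-04]
 [ 4.31185377e-01  9.02262299e-01 -1.38383269e-03]
 [-1.08091323e-04 -1.48207873e-03 -9.99998896e-01]] [-0.56941598  0.49974682  0.13248211] [-0.02744339 -0.00925623 -0.03164363] 1.0015761221162922
[1.17708319 0.74156363 0.64952205] 387.4356006685421 0.003788383907802991
[ 0.14491656 -0.34451618  0.94078764] 478.5441389616394 -0.11990796135476292
```

View pics/a.png

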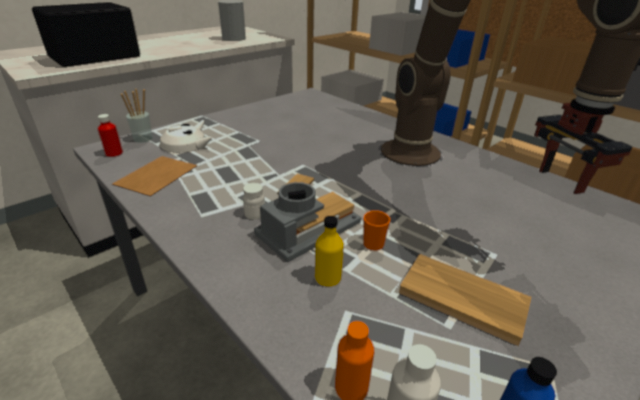

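View pics/b.png

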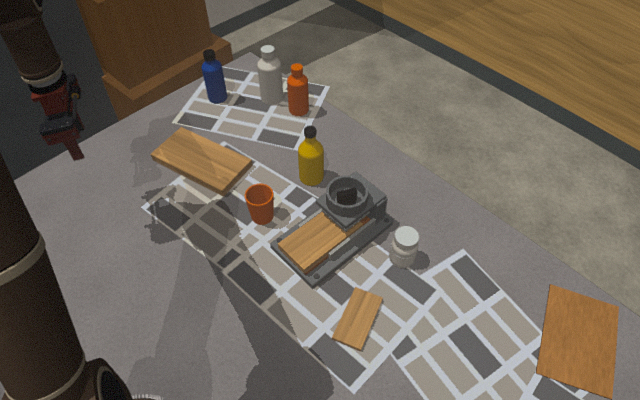

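Side view: the press is at (345,215) with the middle panel in it at (312,240). The look-alikes are the big panel at (203,160), the small one at (358,318) and the thin board at (580,340). Bystanders are the bottle (311,160), jar (404,247) and cup (260,203). The panel in the press is the one to use. Next I measure, with an enlarged crop.

Run:
```python
from h import *
a=load('scene');b=load('side')
cv2.imwrite('pics/c.png',cv2.resize(b['frame'][150:300,230:430,::-1],(800,600),interpolation=cv2.INTER_CUBIC))
for n,c in(('scene',a),('side',b)):
    P=cloud(c)
    X=P[...,0];Y=P[...,1];Z=P[...,2]
    box=(0.3<X)&(X<1.0)&(abs(Y)<.5)
    m=(Z>.128)&(Z<.142)&box
    # ring
    k,l,st,ce=cv2.connectedComponentsWithStats(m.astype(np.uint8))
    for i in range(1,k):
        if st[i,4]>40:
            q=P[l==i]; (cc,r)=cv2.minEnclosingCircle(np.float32(q[:,:2])); print(n,'z.13 comp',ce[i].round(),st[i,4],cc,r,np.median(q[:,2]))
    hsv=cv2.cvtColor(c['frame'],cv2.COLOR_RGB2HSV)
    w=((hsv[...,0]>8)&(hsv[...,0]<22)&(hsv[...,1]>90)&(Z>.035)&(Z<.08)&box).astype(np.uint8)
    k,l,st,ce=cv2.connectedComponentsWithStats(w)
    for i in range(1,k):
        if st[i,4]>60:
            q=P[l==i]; zt=np.percentile(q[:,2],60); q=q[abs(q[:,2]-zt)<.006]
            print(n,'wood',ce[i].round(),st[i,4],zt,cv2.minAreaRect(np.float32(q[:,:2]*1000)), cv2.boxPoints(cv2.minAreaRect(np.float32(q[:,:2]*1000))).round().tolist())
    # dark/grey head top z~.102
    m=((abs(Z-.102)<.006)&box&(hsv[...,1]<70)).astype(np.uint8)
    k,l,st,ce=cv2.connectedComponentsWithStats(m)
    for i in range(1,k):
        if st[i,4]>60: print(n,'head',ce[i].round(),st[i,4],cv2.minAreaRect(np.float32(P[l==i][:,:2]*1000)))
    m=((abs(Z-.022)<.006)&box&(hsv[...,1]<70)).astype(np.uint8)
    k,l,st,ce=cv2.connectedComponentsWithStats(m)
    for i in range(1,k):
        if st[i,4]>60: print(n,'foot',ce[i].round(),st[i,4],cv2.minAreaRect(np.float32(P[l==i][:,:2]*1000)))
```

```text
scene z.13 comp [297. 192.] 337 (0.6499738097190857, 0.10489454865455627) 0.04934275895357132 0.13533275362509553
scene z.13 comp [297. 192.] 83 (0.6510039567947388, 0.10586261004209518) 0.02167590521275997 0.13400224573688924
scene z.13 comp [330. 235.] 104 (0.7035276889801025, 0.2806457281112671) 0.01751786284148693 0.13337652148082182
scene wood [329. 209.] 716 0.049744432941338394 ((573.8519897460938, 109.59115600585938), (90.97909545898438, 179.47036743164062), 88.85608673095703) [[483.0, 66.0], [663.0, 62.0], [664.0, 153.0], [485.0, 157.0]]
scene wood [377. 218.] 211 0.06892112284097895 ((509.6128234863281, 256.38897705078125), (23.124563217163086, 53.66868591308594), 35.03797149658203) [[485.0, 272.0], [516.0, 228.0], [534.0, 241.0], [504.0, 285.0]]
scene wood [375. 232.] 317 0.06352274871027278 ((542.5136108398438, 283.8514709472656), (24.487565994262695, 60.84446334838867), 44.70672607421875) [[512.0, 297.0], [555.0, 254.0], [573.0, 271.0], [530.0, 314.0]]
scene wood [338. 375.] 90 0.061438942461673085 ((885.8661499023438, 490.35858154296875), (17.315441131591797, 2.03186893
[... 1607 characters left out ...]
 [[480.0, 62.0], [662.0, 58.0], [664.0, 151.0], [483.0, 155.0]]
side head [355. 203.] 799 ((665.7648315429688, 103.19879150390625), (107.41741180419922, 133.2725830078125), 89.04029083251953)
side head [338. 191.] 136 ((658.5752563476562, 131.26031494140625), (60.32067108154297, 29.427593231201172), 6.124293804168701)
side head [359. 196.] 80 ((679.4578247070312, 91.7222900390625), (47.76929473876953, 19.550207138061523), 35.22480392456055)
side foot [333. 250.] 1503 ((610.5452270507812, 104.79031372070312), (152.2040252685547, 263.5491638183594), 88.83878326416016)
side foot [401. 261.] 73 ((664.8545532226562, -59.50188446044922), (21.212717056274414, 55.31855773925781), 31.617027282714844)
```

View pics/c.png

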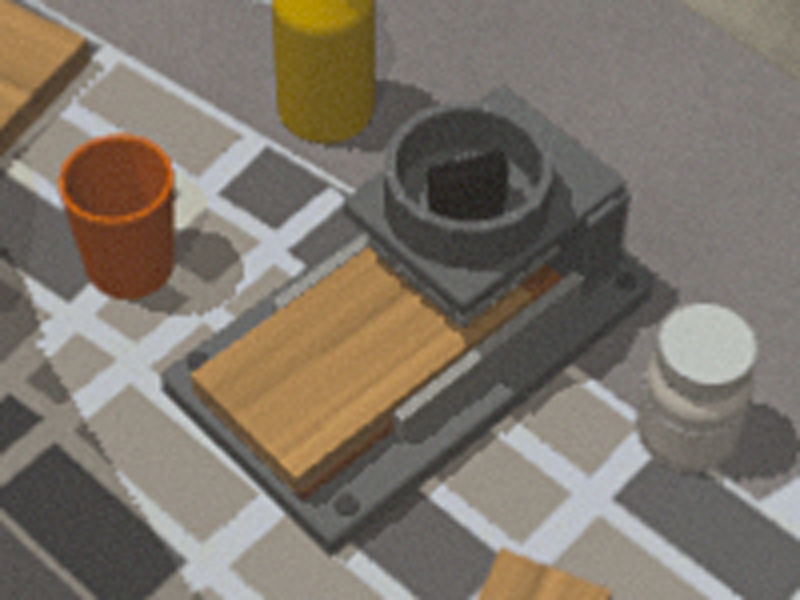

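The crop shows the middle-sized panel lying in the press, with its near end at crop (245,430) and the knob bar in the ring at crop (467,185). The cup, bottle and jar stand clear.

Measurements (sizes and heights match the given values):
- **Knob axis:** about (0.651, 0.1045).
- **Press yaw:** about -1.2°.
- **Near end of the panel:** x of about 0.482, so it has about 33 mm to go.

I move in front of the panel with the fingers shut.

>>> carry_out(
  plan=[
    {"dx": 14,"dy": -37.9,"dz": -6,"az": 0.0354},
    {"dx": 14,"dy": -37.9,"dz": -6,"az": 0.0354},
    {"dx": 14,"dy": -37.9,"dz": -6,"az": 0.0354},
    {"dx": 14,"dy": -37.9,"dz": -6,"az": 0.0354},
    {"dx": 14,"dy": -37.9,"dz": -6,"az": 0.0354},
    {"dx": 14,"dy": -37.9,"dz": -6,"az": 0.0354},
    {"dx": 14,"dy": -37.9,"dz": -6,"az": 0.0354},
    {"dx": 14,"dy": -37.9,"dz": -6,"az": 0.0354},
    {"dx": 14,"dy": -37.9,"dz": -6,"az": 0.0354},
    {"dx": 14,"dy": -37.9,"dz": -6,"az": 0.0354},
    {"dx": 14,"dy": -37.9,"dz": -6,"az": 0.0354},
    {"dx": 14,"dy": -37.9,"dz": -6,"az": 0.0354},
  ],
  grip=-1,
)

```text
invalid input
```

Run:
```python
from h import *
a=cam('wrist','d.png')
s=readout.state()
for k in('clock','tool_pos','joints','force','torque','finger_gap'):print(k,np.round(s[k],4))
print(np.round(s['eef_rot'],3))
print(-a['R'].T@a['t'])
P=cloud(a);hsv=cv2.cvtColor(a['frame'],cv2.COLOR_RGB2HSV)
w=((hsv[...,0]>8)&(hsv[...,0]<22)&(hsv[...,1]>90)&(P[...,2]>.04)&(P[...,2]<.062)).astype(np.uint8)
k,l,st,ce=cv2.connectedComponentsWithStats(w)
for i in range(1,k):
  if st[i,4]>200:
    q=P[l==i];print(ce[i],st[i,4],np.median(q[:,2]),cv2.boxPoints(cv2.minAreaRect(np.float32(q[:,:2]*1000))).round().tolist())
```

```text
clock 0.15
tool_pos [0.2694 0.5636 0.23  ]
joints [-1.1932  0.4117 -0.0127  1.5968  0.0056  1.1343 -0.0822]
force [-0.6408  0.1087  1.3385]
torque [-0.0022  0.0174  0.071 ]
finger_gap 0.9982
[[-0.902  0.431 -0.   ]
 [ 0.431  0.902 -0.001]
 [-0.    -0.001 -1.   ]]
[0.20570756 0.59530549 0.38351891]
```

View pics/d.png

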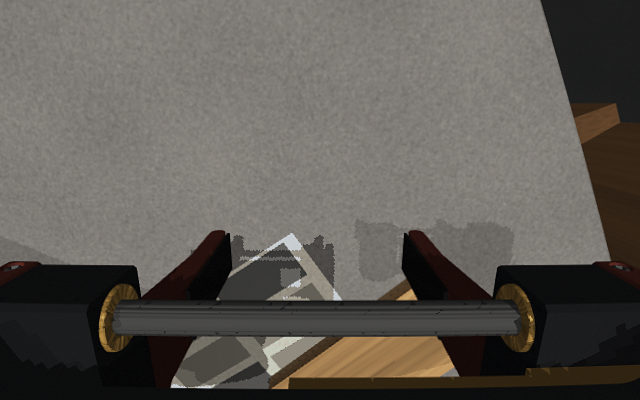

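The wrist picture shows only the bare table, with the fingers at (190,300) and (450,300), because the move was refused. I retry with all six keys in each row.

>>> carry_out(
  plan=[
    {"dx": 14,"dy": -37.9,"dz": -6,"ax": 0,"ay": 0,"az": 0.035},
    {"dx": 14,"dy": -37.9,"dz": -6,"ax": 0,"ay": 0,"az": 0.035},
    {"dx": 14,"dy": -37.9,"dz": -6,"ax": 0,"ay": 0,"az": 0.035},
    {"dx": 14,"dy": -37.9,"dz": -6,"ax": 0,"ay": 0,"az": 0.035},
    {"dx": 14,"dy": -37.9,"dz": -6,"ax": 0,"ay": 0,"az": 0.035},
    {"dx": 14,"dy": -37.9,"dz": -6,"ax": 0,"ay": 0,"az": 0.035},
    {"dx": 14,"dy": -37.9,"dz": -6,"ax": 0,"ay": 0,"az": 0.035},
    {"dx": 14,"dy": -37.9,"dz": -6,"ax": 0,"ay": 0,"az": 0.035},
    {"dx": 14,"dy": -37.9,"dz": -6,"ax": 0,"ay": 0,"az": 0.035},
    {"dx": 14,"dy": -37.9,"dz": -6,"ax": 0,"ay": 0,"az": 0.035},
    {"dx": 14,"dy": -37.9,"dz": -6,"ax": 0,"ay": 0,"az": 0.035},
    {"dx": 14,"dy": -37.9,"dz": -6,"ax": 0,"ay": 0,"az": 0.035},
  ],
  grip=-1,
)

```text
clock: 1.15
tool_pos: [0.4377, 0.1072, 0.1585]
eef_rot: [[-1.0, 0.024, 0.0], [0.024, 1.0, 0.0], [-0.0, 0.0, -1.0]]
force: [1.5, 0.9, 0.1]
finger_gap: 0.129
gripper_force: 0.0
```

>>> carry_out(
  plan=[
    {"dx": 0,"dy": 0,"dz": -37,"ax": 0,"ay": 0,"az": 0},
    {"dx": 0,"dy": 0,"dz": -37,"ax": 0,"ay": 0,"az": 0},
    {"dx": 0,"dy": 0,"dz": -37,"ax": 0,"ay": 0,"az": 0},
    {"dx": 10,"dy": 0,"dz": 0,"ax": 0,"ay": 0,"az": 0},
    {"dx": 8,"dy": 0,"dz": 0,"ax": 0,"ay": 0,"az": 0},
    {"dx": 0,"dy": 0,"dz": 0,"ax": 0,"ay": 0,"az": 0},
    {"dx": 0,"dy": 0,"dz": 0,"ax": 0,"ay": 0,"az": 0},
  ],
)

```text
clock: 1.73
tool_pos: [0.4576, 0.1097, 0.0496]
eef_rot: [[-1.0, 0.026, 0.003], [0.026, 1.0, 0.001], [-0.003, 0.001, -1.0]]
force: [-0.3, -0.8, 0.4]
finger_gap: 0.005
gripper_force: 0.0
```

Run:
```python
from h import *
s=readout.state();print(s['joints'],s['force'],s['finger_gap'])
```

```text
[-0.44525648  0.40782875  0.13116482  2.14127087 -0.09284757  0.59409589
  1.29689073] [-0.30544656 -0.83010908  0.43436982] 0.004588207995810077
```

>>> carry_out(
  plan=[
    {"dx": 4,"dy": 0,"dz": -2,"ax": 0,"ay": 0,"az": 0},
    {"dx": 4,"dy": 0,"dz": 0,"ax": 0,"ay": 0,"az": 0},
    {"dx": 2,"dy": 0,"dz": 0,"ax": 0,"ay": 0,"az": 0},
    {"dx": 2,"dy": 0,"dz": 0,"ax": 0,"ay": 0,"az": 0},
    {"dx": 2,"dy": 0,"dz": 0,"ax": 0,"ay": 0,"az": 0},
    {"dx": 2,"dy": 0,"dz": 0,"ax": 0,"ay": 0,"az": 0},
    {"dx": 2,"dy": 0,"dz": 0,"ax": 0,"ay": 0,"az": 0},
    {"dx": 2,"dy": 0,"dz": 0,"ax": 0,"ay": 0,"az": 0},
    {"dx": 2,"dy": 0,"dz": 0,"ax": 0,"ay": 0,"az": 0},
    {"dx": 2,"dy": 0,"dz": 0,"ax": 0,"ay": 0,"az": 0},
  ],
)

```text
clock: 2.57
tool_pos: [0.4794, 0.1091, 0.0455]
eef_rot: [[-1.0, 0.026, -0.001], [0.026, 1.0, -0.0], [0.001, -0.0, -1.0]]
force: [-1.1, -0.5, -0.6]
finger_gap: 0.002
gripper_force: 0.6
```

>>> carry_out(
  plan=[
    {"dx": 2,"dy": 0,"dz": 0,"ax": 0,"ay": 0,"az": 0},
    {"dx": 2,"dy": 0,"dz": 0,"ax": 0,"ay": 0,"az": 0},
    {"dx": 2,"dy": 0,"dz": 0,"ax": 0,"ay": 0,"az": 0},
    {"dx": 2,"dy": 0,"dz": 0,"ax": 0,"ay": 0,"az": 0},
    {"dx": 1,"dy": 0,"dz": 0,"ax": 0,"ay": 0,"az": 0},
  ],
)

```text
clock: 2.98
tool_pos: [0.4889, 0.1091, 0.0456]
eef_rot: [[-1.0, 0.026, 0.0], [0.026, 1.0, 0.0], [-0.0, 0.0, -1.0]]
force: [-1.5, 0.6, -0.6]
finger_gap: 0.005
gripper_force: 0.6
```

>>> carry_out(
  plan=[
    {"dx": 1.5,"dy": 0,"dz": 0,"ax": 0,"ay": 0,"az": 0},
    {"dx": 1.5,"dy": 0,"dz": 0,"ax": 0,"ay": 0,"az": 0},
    {"dx": 1.5,"dy": 0,"dz": 0,"ax": 0,"ay": 0,"az": 0},
    {"dx": 1.5,"dy": 0,"dz": 0,"ax": 0,"ay": 0,"az": 0},
    {"dx": 1,"dy": 0,"dz": 0,"ax": 0,"ay": 0,"az": 0},
    {"dx": 1,"dy": 0,"dz": 0,"ax": 0,"ay": 0,"az": 0},
  ],
)

```text
clock: 3.48
tool_pos: [0.4965, 0.1091, 0.0457]
eef_rot: [[-1.0, 0.026, -0.0], [0.026, 1.0, -0.0], [0.0, -0.0, -1.0]]
force: [-2.0, -0.1, 0.0]
finger_gap: 0.005
gripper_force: 0.9
```

Run:
```python
from h import *
b=cam('side');P=cloud(b);hsv=cv2.cvtColor(b['frame'],cv2.COLOR_RGB2HSV)
w=((hsv[...,0]>8)&(hsv[...,0]<22)&(hsv[...,1]>90)&(P[...,2]>.04)&(P[...,2]<.062)&(P[...,1]>.03)&(P[...,1]<.17)).astype(np.uint8)
k,l,st,ce=cv2.connectedComponentsWithStats(w)
for i in range(1,k):
  if st[i,4]>200:
    q=P[l==i];print(ce[i],st[i,4],np.median(q[:,2]),cv2.boxPoints(cv2.minAreaRect(np.float32(q[:,:2]*1000))).round().tolist())
cv2.imwrite('pics/e.png',cv2.resize(b['frame'][150:300,230:430,::-1],(800,600),interpolation=cv2.INTER_CUBIC))
```

```text
[334.31015299 227.93602225] 719 0.04922263622517485 [[561.0, 62.0], [686.0, 53.0], [693.0, 144.0], [568.0, 154.0]]
```

View pics/e.png

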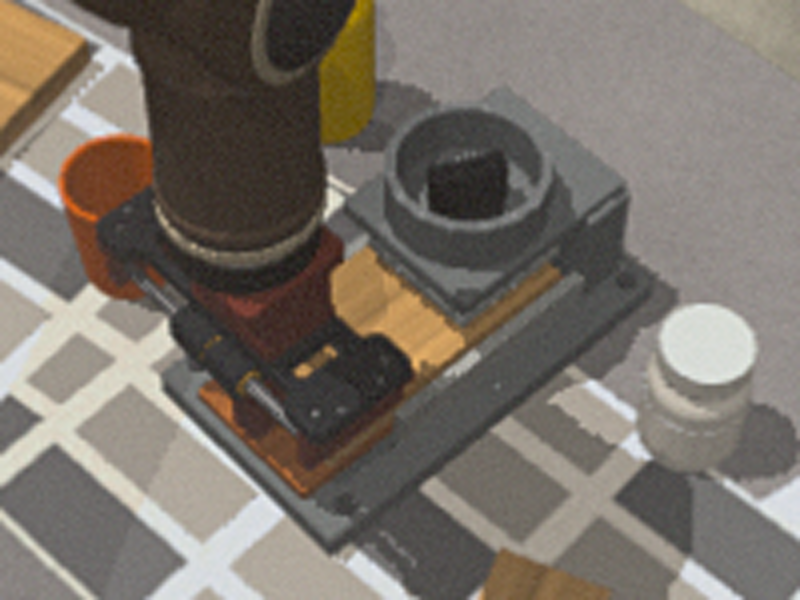

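The panel moves with the fingers: its near end is now behind the gripper at crop (300,430) and its far edge sits at x of about 0.689. The last millimetres go slowly.

>>> carry_out(
  plan=[
    {"dx": 1,"dy": 0,"dz": 0,"ax": 0,"ay": 0,"az": 0},
    {"dx": 1,"dy": 0,"dz": 0,"ax": 0,"ay": 0,"az": 0},
    {"dx": 1,"dy": 0,"dz": 0,"ax": 0,"ay": 0,"az": 0},
    {"dx": 1,"dy": 0,"dz": 0,"ax": 0,"ay": 0,"az": 0},
  ],
)

```text
clock: 3.87
tool_pos: [0.5006, 0.1091, 0.0457]
eef_rot: [[-1.0, 0.026, 0.0], [0.026, 1.0, 0.0], [-0.0, 0.0, -1.0]]
force: [-2.7, -0.6, 1.2]
finger_gap: 0.004
gripper_force: 0.9
```

>>> carry_out(
  plan=[
    {"dx": 0.7,"dy": 0,"dz": 0,"ax": 0,"ay": 0,"az": 0},
    {"dx": 0.7,"dy": 0,"dz": 0,"ax": 0,"ay": 0,"az": 0},
    {"dx": 0.7,"dy": 0,"dz": 0,"ax": 0,"ay": 0,"az": 0},
  ],
)

```text
clock: 4.12
tool_pos: [0.5025, 0.1091, 0.0457]
eef_rot: [[-1.0, 0.026, -0.0], [0.026, 1.0, 0.0], [0.0, -0.0, -1.0]]
force: [-2.8, -0.5, 1.3]
finger_gap: 0.004
gripper_force: 1.1
```

>>> carry_out(
  plan=[
    {"dx": 0.5,"dy": 0,"dz": 0,"ax": 0,"ay": 0,"az": 0},
    {"dx": 0.5,"dy": 0,"dz": 0,"ax": 0,"ay": 0,"az": 0},
    {"dx": 0.5,"dy": 0,"dz": 0,"ax": 0,"ay": 0,"az": 0},
  ],
)

```text
clock: 4.37
tool_pos: [0.504, 0.1092, 0.0457]
eef_rot: [[-1.0, 0.026, -0.0], [0.026, 1.0, 0.0], [0.0, 0.0, -1.0]]
force: [-2.3, -0.9, 2.4]
finger_gap: 0.005
gripper_force: 1.1
```

>>> carry_out(
  plan=[
    {"dx": 0.5,"dy": 0,"dz": 0,"ax": 0,"ay": 0,"az": 0},
    {"dx": 0.5,"dy": 0,"dz": 0,"ax": 0,"ay": 0,"az": 0},
  ],
)

```text
clock: 4.53
tool_pos: [0.5051, 0.1091, 0.0457]
eef_rot: [[-1.0, 0.026, -0.0], [0.026, 1.0, 0.0], [0.0, 0.0, -1.0]]
force: [-1.9, 0.7, 0.6]
finger_gap: 0.01
gripper_force: 1.1
```

>>> carry_out(
  plan=[
    {"dx": 0.5,"dy": 0,"dz": 0,"ax": 0,"ay": 0,"az": 0},
    {"dx": 0.5,"dy": 0,"dz": 0,"ax": 0,"ay": 0,"az": 0},
  ],
)

```text
clock: 4.7
tool_pos: [0.5052, 0.1091, 0.0455]
eef_rot: [[-1.0, 0.026, -0.002], [0.026, 1.0, -0.0], [0.002, -0.0, -1.0]]
force: [-6.1, -0.1, 5.2]
finger_gap: 0.003
gripper_force: 3.2
```

>>> carry_out(
  plan=[
    {"dx": 0.5,"dy": 0,"dz": 0,"ax": 0,"ay": 0,"az": 0},
    {"dx": 0,"dy": 0,"dz": 0,"ax": 0,"ay": 0,"az": 0},
  ],
)

```text
clock: 4.87
tool_pos: [0.5052, 0.1091, 0.0454]
eef_rot: [[-1.0, 0.026, -0.003], [0.026, 1.0, -0.0], [0.003, -0.0, -1.0]]
force: [-6.2, -1.0, 5.5]
finger_gap: 0.011
gripper_force: 3.3
```

The panel stopped at x = 0.5052 with the force rising to 6 N, so it is home. I back off and plan the close look.

>>> carry_out(
  plan=[
    {"dx": 0,"dy": 0,"dz": 0,"ax": 0,"ay": 0,"az": 0},
    {"dx": -5,"dy": 0,"dz": 0,"ax": 0,"ay": 0,"az": 0},
    {"dx": -25,"dy": 0,"dz": 0,"ax": 0,"ay": 0,"az": 0},
    {"dx": 0,"dy": 0,"dz": 39,"ax": 0,"ay": 0,"az": 0},
    {"dx": 0,"dy": 0,"dz": 39,"ax": 0,"ay": 0,"az": 0},
    {"dx": 0,"dy": 0,"dz": 39,"ax": 0,"ay": 0,"az": 0},
    {"dx": 0,"dy": 0,"dz": 39,"ax": 0,"ay": 0,"az": 0},
    {"dx": 0,"dy": 0,"dz": 0,"ax": 0,"ay": 0,"az": 0},
  ],
  grip=-0.2,
)

```text
clock: 5.53
tool_pos: [0.4809, 0.11, 0.2091]
eef_rot: [[-1.0, 0.026, 0.013], [0.027, 1.0, 0.004], [-0.012, 0.005, -1.0]]
force: [1.4, -0.1, 0.2]
finger_gap: 0.4
gripper_force: 0.0
```

Run:
```python
from h import *
a=cam('wrist');s=readout.state();print(s['clock'],s['tool_pos'],s['finger_gap'],s['joints'][6])
print('optical axis',a['R'][2],'up',-a['R'][1], 'cam',-a['R'].T@a['t']-s['tool_pos'])
T=s['tool_pos']
for x in (.48,.53,.58,.62,.651):
  d=np.array([x-T[0],.1045-T[1],0]); print(x,proj(a,[[.651,.1045,.134]]-d))
b=cam('side');S=load('scene')
P=cloud(b);hsv=cv2.cvtColor(b['frame'],cv2.COLOR_RGB2HSV)
for n,c in(('side',b),('scene',S)):
  P=cloud(c); r=np.hypot(P[...,0]-.651,P[...,1]-.1045); m=(r<.028)&(abs(P[...,2]-.134)<.004)
  print(n,m.sum(),cv2.minAreaRect(np.float32(P[m][:,:2]*1000)))
w=((hsv[...,0]>8)&(hsv[...,0]<22)&(hsv[...,1]>90)&(cloud(b)[...,2]>.04)&(cloud(b)[...,2]<.062)&(abs(cloud(b)[...,1]-.105)<.07))
q=cloud(b)[w];print(cv2.boxPoints(cv2.minAreaRect(np.float32(q[:,:2]*1000))).round().tolist())
```

```text
5.5833 [0.47961776 0.10986482 0.20586491] 0.3987020530480907 1.2640455422754129
optical axis [ 0.27143103 -0.00180081 -0.96245621] up [-0.96209256  0.02704247 -0.27137907] cam [-0.07123973  0.00246323  0.15590923]
0.48 [[319.59567489 402.73502943]]
0.53 [[318.1118948 353.7827147]]
0.58 [[316.45311818 298.88038449]]
0.62 [[314.98551234 250.15573215]]
0.651 [[313.75423741 209.1708499 ]]
side 114 ((650.1666870117188, 103.96951293945312), (16.485694885253906, 42.709781646728516), 66.22079467773438)
scene 76 ((650.356201171875, 105.35057067871094), (15.761734008789062, 42.36559295654297), 63.948707580566406)
[[514.0, 62.0], [695.0, 58.0], [697.0, 150.0], [516.0, 155.0]]
```

The panel now spans x 0.515 to 0.696, so it is home. The bar's across-axis is at about 65° and its centre at about (0.6504, 0.1048). I go above it.

>>> carry_out(
  plan=[
    {"dx": 34,"dy": -1,"dz": -5,"ax": 0,"ay": 0,"az": -0.082},
    {"dx": 34,"dy": -1,"dz": -5,"ax": 0,"ay": 0,"az": -0.082},
    {"dx": 34,"dy": -1,"dz": -5,"ax": 0,"ay": 0,"az": -0.082},
    {"dx": 34,"dy": -1,"dz": -5,"ax": 0,"ay": 0,"az": -0.082},
    {"dx": 34,"dy": -1,"dz": -5,"ax": 0,"ay": 0,"az": -0.082},
    {"dx": 0,"dy": 0,"dz": 0,"ax": 0,"ay": 0,"az": 0},
    {"dx": 0,"dy": 0,"dz": 0,"ax": 0,"ay": 0,"az": 0},
  ],
)

```text
clock: 6.22
tool_pos: [0.6465, 0.1034, 0.173]
eef_rot: [[-0.906, 0.423, -0.004], [0.423, 0.906, -0.002], [0.003, -0.004, -1.0]]
force: [-0.9, 0.3, 0.4]
finger_gap: 0.4
gripper_force: 0.0
```

Run:
```python
from h import *
a=cam('wrist','f.png');s=readout.state();R=s['eef_rot']
print(s['clock'],s['tool_pos'],np.degrees(np.arctan2(R[1,1],R[0,1])),s['joints'],s['torque'])
P=cloud(a); r=np.hypot(P[...,0]-.6505,P[...,1]-.1048)
m=(r<.028)&(abs(P[...,2]-.134)<.004); print(m.sum(),cv2.minAreaRect(np.float32(P[m][:,:2]*1000)))
m=(r<.055)&(r>.034)&(abs(P[...,2]-.136)<.004);q=P[m];print(m.sum(),cv2.minEnclosingCircle(np.float32(q[:,:2]*1000)))
print(proj(a,[[.6505,.1048,.134]]))
```

```text
6.2667 [0.64561511 0.10367127 0.17395157] 65.06017519310677 [-0.41705535  0.51749644  0.26638246  1.59425605 -0.14942557  1.0537978
  1.02606509] [-6.15873834e-05 -2.68270388e-02 -2.04035007e-02]
1569 ((651.3027954101562, 105.40211486816406), (14.020550727844238, 43.973201751708984), 63.83023452758789)
3690 ((651.6630249023438, 105.20170593261719), 47.061256408691406)
[[319.60595093 235.76115054]]
```

View pics/f.png

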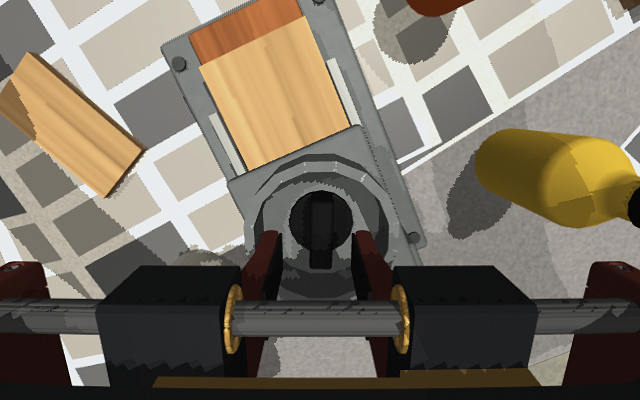

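The knob bar is at (321,230) between the fingers, concentric with the ring and nearly aligned. Its centre measures (0.6514, 0.1053), with its across-axis at 63.8° and a size of 14 x 44 mm. I correct the pose and go down.

>>> carry_out(
  plan=[
    {"dx": 5.5,"dy": 1.7,"dz": 0,"ax": 0,"ay": 0,"az": -0.02},
    {"dx": 0,"dy": 0,"dz": -15,"ax": 0,"ay": 0,"az": 0},
    {"dx": 0,"dy": 0,"dz": -12,"ax": 0,"ay": 0,"az": 0},
    {"dx": 0,"dy": 0,"dz": 0,"ax": 0,"ay": 0,"az": 0},
    {"dx": 0,"dy": 0,"dz": 0,"ax": 0,"ay": 0,"az": 0},
  ],
)

```text
clock: 6.68
tool_pos: [0.6511, 0.106, 0.1492]
eef_rot: [[-0.898, 0.44, -0.002], [0.44, 0.898, -0.0], [0.001, -0.001, -1.0]]
force: [-0.1, -0.1, 1.2]
finger_gap: 0.397
gripper_force: 0.0
```

>>> carry_out(
  plan=[
    {"dx": 0,"dy": -0.5,"dz": -10,"ax": 0,"ay": 0,"az": 0},
    {"dx": 0,"dy": 0,"dz": -10,"ax": 0,"ay": 0,"az": 0},
    {"dx": 0,"dy": 0,"dz": -9,"ax": 0,"ay": 0,"az": 0},
    {"dx": 0,"dy": 0,"dz": 0,"ax": 0,"ay": 0,"az": 0},
    {"dx": 0,"dy": 0,"dz": 0,"ax": 0,"ay": 0,"az": 0},
  ],
)

```text
clock: 7.1
tool_pos: [0.6515, 0.1053, 0.1197]
eef_rot: [[-0.898, 0.44, -0.002], [0.44, 0.898, -0.0], [0.001, -0.001, -1.0]]
force: [-0.2, -0.1, 0.0]
finger_gap: 0.399
gripper_force: 0.0
```

```bash
cat > st.py <<'E'
from h import *
from scipy.spatial.transform import Rotation as Rn
s=readout.state();R=s['eef_rot'];c=s['tool_pos']
T=np.array(s['torque'])
print('t',round(s['clock'],2),'p',np.round(c,4),'yaw',round(np.arctan2(R[1,1],R[0,1]),4),'F',np.round(s['force'],2),'T',np.round(T,3),'j7',round(s['joints'][6],3),'tau7',round(s['tau'][6],3),'gap',round(s['finger_gap'],3),'gf',round(s['gripper_force'],1))
E
python3 st.py
```

```text
t 7.1 p [0.6515 0.1053 0.1197] yaw 1.115 F [-0.21 -0.08  0.04] T [-0.008 -0.003  0.006] j7 1.022 tau7 0.015 gap 0.399 gf 0.0
```

Now I close on the bar firmly.

>>> carry_out(
  plan=[
    {"dx": 0,"dy": 0,"dz": 0,"ax": 0,"ay": 0,"az": 0},
    {"dx": 0,"dy": 0,"dz": 0,"ax": 0,"ay": 0,"az": 0},
    {"dx": 0,"dy": 0,"dz": 0,"ax": 0,"ay": 0,"az": 0},
    {"dx": 0,"dy": 0,"dz": 0,"ax": 0,"ay": 0,"az": 0},
    {"dx": 0,"dy": 0,"dz": 0,"ax": 0,"ay": 0,"az": 0},
    {"dx": 0,"dy": 0,"dz": 0,"ax": 0,"ay": 0,"az": 0},
  ],
  grip=-1,
  squeeze=50,
)

```text
clock: 7.6
tool_pos: [0.6517, 0.1039, 0.121]
eef_rot: [[-0.897, 0.441, -0.001], [0.441, 0.897, -0.001], [0.0, -0.001, -1.0]]
force: [-3.8, -5.0, 4.0]
finger_gap: 0.158
gripper_force: 50.0
```

```bash
python3 st.py
```

```text
t 7.6 p [0.6517 0.1039 0.121 ] yaw 1.114 F [-3.83 -4.98  3.97] T [-0.982  0.839 -0.001] j7 1.022 tau7 0.012 gap 0.158 gf 50.0
```

>>> carry_out(
  plan=[
    {"dx": 0,"dy": 0,"dz": 0,"ax": 0,"ay": 0,"az": -0.04},
    {"dx": 0,"dy": 0,"dz": 0,"ax": 0,"ay": 0,"az": -0.04},
    {"dx": 0,"dy": 0,"dz": 0,"ax": 0,"ay": 0,"az": -0.04},
    {"dx": 0,"dy": 0,"dz": 0,"ax": 0,"ay": 0,"az": -0.04},
    {"dx": 0,"dy": 0,"dz": 0,"ax": 0,"ay": 0,"az": -0.04},
  ],
)

```text
clock: 8.02
tool_pos: [0.6517, 0.1039, 0.1211]
eef_rot: [[-0.791, 0.612, -0.001], [0.612, 0.791, -0.001], [-0.0, -0.001, -1.0]]
force: [-2.5, -4.4, 3.9]
finger_gap: 0.151
gripper_force: 50.0
```

```bash
python3 st.py
```

```text
t 8.02 p [0.6517 0.1039 0.1211] yaw 0.9125 F [-2.49 -4.36  3.95] T [-1.023  0.855  0.158] j7 0.849 tau7 0.483 gap 0.151 gf 50.0
```

>>> carry_out(
  plan=[
    {"dx": -0.3,"dy": -0.7,"dz": 0,"ax": 0,"ay": 0,"az": -0.03},
    {"dx": -0.3,"dy": -0.7,"dz": 0,"ax": 0,"ay": 0,"az": -0.03},
    {"dx": 0,"dy": 0,"dz": 0,"ax": 0,"ay": 0,"az": -0.03},
    {"dx": 0,"dy": 0,"dz": 0,"ax": 0,"ay": 0,"az": -0.03},
    {"dx": 0,"dy": 0,"dz": 0,"ax": 0,"ay": 0,"az": -0.03},
    {"dx": 0,"dy": 0,"dz": 0,"ax": 0,"ay": 0,"az": -0.03},
  ],
)

```text
clock: 8.52
tool_pos: [0.6517, 0.1038, 0.1211]
eef_rot: [[-0.669, 0.743, 0.001], [0.743, 0.669, 0.0], [-0.0, 0.0, -1.0]]
force: [-2.7, -1.4, 4.6]
finger_gap: 0.155
gripper_force: 50.0
```

```bash
python3 st.py
```

```text
t 8.52 p [0.6517 0.1038 0.1211] yaw 0.7333 F [-2.68 -1.42  4.61] T [-0.591  0.497  0.22 ] j7 0.696 tau7 0.314 gap 0.155 gf 50.0
```

>>> carry_out(
  plan=[
    {"dx": 0,"dy": 0,"dz": 0,"ax": 0,"ay": 0,"az": -0.03},
    {"dx": 0,"dy": 0,"dz": 0,"ax": 0,"ay": 0,"az": -0.03},
    {"dx": 0,"dy": 0,"dz": 0,"ax": 0,"ay": 0,"az": -0.03},
    {"dx": 0,"dy": 0,"dz": 0,"ax": 0,"ay": 0,"az": -0.03},
    {"dx": 0,"dy": 0,"dz": 0,"ax": 0,"ay": 0,"az": -0.03},
  ],
)

```text
clock: 8.93
tool_pos: [0.6517, 0.1038, 0.1211]
eef_rot: [[-0.551, 0.835, 0.001], [0.835, 0.551, -0.0], [-0.0, 0.0, -1.0]]
force: [-2.2, -3.2, 3.6]
finger_gap: 0.158
gripper_force: 50.0
```

```bash
python3 st.py
```

```text
t 8.93 p [0.6517 0.1038 0.1211] yaw 0.5833 F [-2.18 -3.15  3.64] T [-0.662  0.559  0.215] j7 0.568 tau7 0.314 gap 0.158 gf 50.0
```

>>> carry_out(
  plan=[
    {"dx": 0,"dy": 0,"dz": 0,"ax": 0,"ay": 0,"az": -0.03},
    {"dx": 0,"dy": 0,"dz": 0,"ax": 0,"ay": 0,"az": -0.03},
    {"dx": 0,"dy": 0,"dz": 0,"ax": 0,"ay": 0,"az": -0.03},
  ],
)

```text
clock: 9.18
tool_pos: [0.6517, 0.1038, 0.1211]
eef_rot: [[-0.474, 0.881, 0.001], [0.881, 0.474, -0.0], [-0.0, 0.0, -1.0]]
force: [-3.2, -2.2, 5.3]
finger_gap: 0.154
gripper_force: 50.0
```

```bash
python3 st.py
```

```text
t 9.18 p [0.6517 0.1038 0.1211] yaw 0.4933 F [-3.2  -2.2   5.33] T [-0.699  0.636  0.22 ] j7 0.491 tau7 0.313 gap 0.154 gf 50.0
```

Baseline: torque 0.218 N m and tau7 0.314. I continue in small steps.

>>> carry_out(
  plan=[
    {"dx": 0,"dy": 0,"dz": 0,"ax": 0,"ay": 0,"az": -0.03},
    {"dx": 0,"dy": 0,"dz": 0,"ax": 0,"ay": 0,"az": -0.03},
    {"dx": 0,"dy": 0,"dz": 0,"ax": 0,"ay": 0,"az": -0.03},
    {"dx": 0,"dy": 0,"dz": 0,"ax": 0,"ay": 0,"az": -0.03},
  ],
)

```text
clock: 9.52
tool_pos: [0.6516, 0.1038, 0.1211]
eef_rot: [[-0.365, 0.931, 0.0], [0.931, 0.365, -0.0], [-0.0, 0.0, -1.0]]
force: [-2.4, -2.2, 4.5]
finger_gap: 0.156
gripper_force: 50.0
```

```bash
python3 st.py
```

```text
t 9.52 p [0.6516 0.1038 0.1211] yaw 0.3734 F [-2.38 -2.2   4.46] T [-0.638  0.63   0.245] j7 0.389 tau7 0.312 gap 0.156 gf 50.0
```

>>> carry_out(
  plan=[
    {"dx": 0,"dy": 0,"dz": 0,"ax": 0,"ay": 0,"az": -0.03},
    {"dx": 0,"dy": 0,"dz": 0,"ax": 0,"ay": 0,"az": -0.03},
    {"dx": 0,"dy": 0,"dz": 0,"ax": 0,"ay": 0,"az": -0.03},
    {"dx": 0,"dy": 0,"dz": 0,"ax": 0,"ay": 0,"az": -0.03},
  ],
)

```text
clock: 9.85
tool_pos: [0.6516, 0.1037, 0.1211]
eef_rot: [[-0.251, 0.968, 0.0], [0.968, 0.251, -0.0], [-0.0, 0.0, -1.0]]
force: [-3.2, -2.0, 4.2]
finger_gap: 0.16
gripper_force: 50.0
```

```bash
python3 st.py
```

```text
t 9.85 p [0.6516 0.1037 0.1211] yaw 0.2533 F [-3.22 -1.97  4.24] T [-0.626  0.698  0.255] j7 0.287 tau7 0.311 gap 0.16 gf 50.0
```

>>> carry_out(
  plan=[
    {"dx": 0,"dy": 0,"dz": 0,"ax": 0,"ay": 0,"az": -0.03},
    {"dx": 0,"dy": 0,"dz": 0,"ax": 0,"ay": 0,"az": -0.03},
    {"dx": 0,"dy": 0,"dz": 0,"ax": 0,"ay": 0,"az": -0.03},
    {"dx": 0,"dy": 0,"dz": 0,"ax": 0,"ay": 0,"az": -0.03},
  ],
)

```text
clock: 10.18
tool_pos: [0.6516, 0.1038, 0.1211]
eef_rot: [[-0.133, 0.991, 0.0], [0.991, 0.133, -0.0], [-0.0, 0.0, -1.0]]
force: [-2.2, -4.1, 4.8]
finger_gap: 0.153
gripper_force: 50.0
```

```bash
python3 st.py
```

```text
t 10.18 p [0.6516 0.1038 0.1211] yaw 0.1334 F [-2.22 -4.1   4.83] T [-0.627  0.722  0.192] j7 0.185 tau7 0.311 gap 0.153 gf 50.0
```

>>> carry_out(
  plan=[
    {"dx": 0,"dy": 0,"dz": 0,"ax": 0,"ay": 0,"az": -0.03},
    {"dx": 0,"dy": 0,"dz": 0,"ax": 0,"ay": 0,"az": -0.03},
    {"dx": 0,"dy": 0,"dz": 0,"ax": 0,"ay": 0,"az": -0.03},
    {"dx": 0,"dy": 0,"dz": 0,"ax": 0,"ay": 0,"az": -0.03},
  ],
)

```text
clock: 10.52
tool_pos: [0.6515, 0.1038, 0.121]
eef_rot: [[-0.013, 1.0, 0.0], [1.0, 0.013, -0.0], [-0.0, 0.0, -1.0]]
force: [-3.1, -2.8, 4.6]
finger_gap: 0.152
gripper_force: 50.0
```

```bash
python3 st.py
```

```text
t 10.52 p [0.6515 0.1038 0.121 ] yaw 0.0133 F [-3.06 -2.81  4.61] T [-0.715  0.771  0.206] j7 0.083 tau7 0.31 gap 0.152 gf 50.0
```

Still turning freely at 1.10 rad.

>>> carry_out(
  plan=[
    {"dx": 0,"dy": 0,"dz": 0,"ax": 0,"ay": 0,"az": -0.03},
    {"dx": 0,"dy": 0,"dz": 0,"ax": 0,"ay": 0,"az": -0.03},
    {"dx": 0,"dy": 0,"dz": 0,"ax": 0,"ay": 0,"az": -0.03},
    {"dx": 0,"dy": 0,"dz": 0,"ax": 0,"ay": 0,"az": -0.03},
  ],
)

```text
clock: 10.85
tool_pos: [0.6515, 0.1037, 0.1211]
eef_rot: [[0.106, 0.994, 0.0], [0.994, -0.106, -0.0], [-0.0, 0.0, -1.0]]
force: [-3.4, -2.9, 5.9]
finger_gap: 0.156
gripper_force: 50.0
```

```bash
python3 st.py
```

```text
t 10.85 p [0.6515 0.1037 0.1211] yaw -0.1067 F [-3.43 -2.91  5.92] T [-0.719  0.738  0.21 ] j7 -0.019 tau7 0.309 gap 0.156 gf 50.0
```

>>> carry_out(
  plan=[
    {"dx": 0,"dy": 0,"dz": 0,"ax": 0,"ay": 0,"az": -0.03},
    {"dx": 0,"dy": 0,"dz": 0,"ax": 0,"ay": 0,"az": -0.03},
    {"dx": 0,"dy": 0,"dz": 0,"ax": 0,"ay": 0,"az": -0.03},
    {"dx": 0,"dy": 0,"dz": 0,"ax": 0,"ay": 0,"az": -0.03},
  ],
)

```text
clock: 11.18
tool_pos: [0.6515, 0.1038, 0.1211]
eef_rot: [[0.225, 0.974, 0.0], [0.974, -0.225, -0.0], [-0.0, 0.0, -1.0]]
force: [-3.1, -2.0, 4.6]
finger_gap: 0.159
gripper_force: 50.0
```

```bash
python3 st.py
```

```text
t 11.18 p [0.6515 0.1038 0.1211] yaw -0.2265 F [-3.1  -1.96  4.57] T [-0.663  0.884  0.274] j7 -0.12 tau7 0.253 gap 0.159 gf 50.0
```

>>> carry_out(
  plan=[
    {"dx": 0,"dy": 0,"dz": 0,"ax": 0,"ay": 0,"az": -0.03},
    {"dx": 0,"dy": 0,"dz": 0,"ax": 0,"ay": 0,"az": -0.03},
  ],
)

```text
clock: 11.35
tool_pos: [0.6515, 0.1038, 0.1211]
eef_rot: [[0.282, 0.959, 0.0], [0.959, -0.282, -0.0], [-0.0, 0.0, -1.0]]
force: [-3.3, -2.8, 6.3]
finger_gap: 0.157
gripper_force: 50.0
```

```bash
python3 st.py
```

```text
t 11.35 p [0.6515 0.1038 0.1211] yaw -0.2864 F [-3.29 -2.8   6.28] T [-0.715  0.838  0.273] j7 -0.171 tau7 0.224 gap 0.157 gf 50.0
```

tau7 falls at 0.5 N m/rad, which matches the clamp stiffness given. Touch was at a yaw of about -0.114, so the clamp carries about 11 N now. Another 0.12 rad gives about 19 N plus the panel's weight.

>>> carry_out(
  plan=[
    {"dx": 0,"dy": 0,"dz": 0,"ax": 0,"ay": 0,"az": -0.03},
    {"dx": 0,"dy": 0,"dz": 0,"ax": 0,"ay": 0,"az": -0.03},
    {"dx": 0,"dy": 0,"dz": 0,"ax": 0,"ay": 0,"az": -0.03},
    {"dx": 0,"dy": 0,"dz": 0,"ax": 0,"ay": 0,"az": -0.03},
  ],
)

```text
clock: 11.68
tool_pos: [0.6514, 0.1037, 0.1211]
eef_rot: [[0.395, 0.919, 0.0], [0.919, -0.395, -0.0], [-0.0, 0.0, -1.0]]
force: [-3.8, -3.0, 5.1]
finger_gap: 0.154
gripper_force: 50.0
```

```bash
python3 st.py
```

```text
t 11.68 p [0.6514 0.1037 0.1211] yaw -0.4063 F [-3.84 -3.01  5.07] T [-0.72   0.907  0.332] j7 -0.272 tau7 0.166 gap 0.154 gf 50.0
```

>>> carry_out(
  plan=[
    {"dx": 0,"dy": 0,"dz": 0,"ax": 0,"ay": 0,"az": 0},
    {"dx": 0,"dy": 0,"dz": 0,"ax": 0,"ay": 0,"az": 0},
    {"dx": 0,"dy": 0,"dz": 0,"ax": 0,"ay": 0,"az": 0},
    {"dx": 0,"dy": 0,"dz": 0,"ax": 0,"ay": 0,"az": 0},
  ],
)

```text
clock: 12.02
tool_pos: [0.6515, 0.1038, 0.1211]
eef_rot: [[0.394, 0.919, 0.0], [0.919, -0.394, -0.0], [0.0, 0.0, -1.0]]
force: [-3.1, -3.5, 5.1]
finger_gap: 0.155
gripper_force: 50.0
```

```bash
python3 st.py
```

```text
t 12.02 p [0.6515 0.1038 0.1211] yaw -0.4053 F [-3.07 -3.47  5.09] T [-0.606  0.87   0.111] j7 -0.271 tau7 -0.113 gap 0.155 gf 50.0
```

>>> carry_out(
  plan=[
    {"dx": 0,"dy": 0,"dz": 0,"ax": 0,"ay": 0,"az": 0},
    {"dx": 0,"dy": 0,"dz": 0,"ax": 0,"ay": 0,"az": 0},
    {"dx": 0,"dy": 0,"dz": 0,"ax": 0,"ay": 0,"az": 0},
    {"dx": 0,"dy": 0,"dz": 0,"ax": 0,"ay": 0,"az": 0},
    {"dx": 0,"dy": 0,"dz": 0,"ax": 0,"ay": 0,"az": 0},
    {"dx": 0,"dy": 0,"dz": 0,"ax": 0,"ay": 0,"az": 0},
  ],
  grip=-0.25,
)

```text
clock: 12.52
tool_pos: [0.6515, 0.1041, 0.1205]
eef_rot: [[0.394, 0.919, 0.0], [0.919, -0.394, 0.0], [0.0, -0.0, -1.0]]
force: [-0.3, 0.1, 0.2]
finger_gap: 0.373
gripper_force: 0.0
```

```bash
python3 st.py
```

```text
t 12.52 p [0.6515 0.1041 0.1205] yaw -0.4049 F [-0.29  0.14  0.21] T [-0.092  0.081 -0.038] j7 -0.27 tau7 -0.001 gap 0.373 gf 0.0
```

The fingers have let go and the force is zero. I rise straight up and check the knob and the panel.

>>> carry_out(
  plan=[
    {"dx": 0,"dy": 0,"dz": 8,"ax": 0,"ay": 0,"az": 0},
    {"dx": 0,"dy": 0,"dz": 12,"ax": 0,"ay": 0,"az": 0},
    {"dx": 0,"dy": 0,"dz": 20,"ax": 0,"ay": 0,"az": 0},
    {"dx": 0,"dy": 0,"dz": 20,"ax": 0,"ay": 0,"az": 0},
    {"dx": 0,"dy": 0,"dz": 20,"ax": 0,"ay": 0,"az": 0},
    {"dx": 0,"dy": 0,"dz": 0,"ax": 0,"ay": 0,"az": 0},
    {"dx": 0,"dy": 0,"dz": 0,"ax": 0,"ay": 0,"az": 0},
  ],
)

```text
clock: 13.1
tool_pos: [0.6524, 0.1039, 0.2028]
eef_rot: [[0.394, 0.919, 0.003], [0.919, -0.394, 0.001], [0.002, 0.003, -1.0]]
force: [-0.7, 0.7, 0.5]
finger_gap: 0.375
gripper_force: 0.0
```

```bash
python3 - <<'E'
from h import *
a=cam('wrist');b=cam('side','g.png')
P=cloud(a); r=np.hypot(P[...,0]-.6513,P[...,1]-.105)
m=(r<.028)&(abs(P[...,2]-.134)<.004); print(m.sum(),cv2.minAreaRect(np.float32(P[m][:,:2]*1000)))
P=cloud(b);hsv=cv2.cvtColor(b['frame'],cv2.COLOR_RGB2HSV)
w=((hsv[...,0]>8)&(hsv[...,0]<22)&(hsv[...,1]>90)&(P[...,2]>.04)&(P[...,2]<.062)&(abs(P[...,1]-.105)<.07))
print(cv2.boxPoints(cv2.minAreaRect(np.float32(P[w][:,:2]*1000))).round().tolist())
E
python3 st.py
```

```text
1255 ((651.7779541015625, 105.38223266601562), (43.94794464111328, 13.852208137512207), 66.27347564697266)
[[514.0, 62.0], [695.0, 58.0], [697.0, 149.0], [516.0, 154.0]]
t 13.2 p [0.6512 0.1041 0.2005] yaw -0.4049 F [-0.31  0.24 -1.01] T [-0.061  0.128 -0.   ] j7 -0.315 tau7 -0.009 gap 0.375 gf 0.0
```

View pics/g.png

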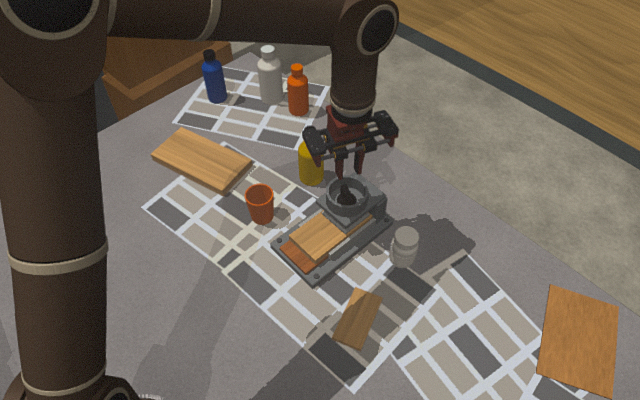

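The picture shows the panel home at (325,238) and the knob in its ring at (347,193), turned and holding. The cup (260,203), jar (404,246) and bottle (311,163) are where they were, and the arm is clear. I hand in.

```bash
python3 -c "
from h import *
print(ticket.finish_job())"
```

```text
the job is handed in; nothing more can be done
None
```

The job is handed in, no verdict returned: the panel is home against the back stop and clamped at an estimated 21 N on the bed (from knob torque and turn), the knob is released and the bottle, jar and cup look unmoved.

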